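Park the rolling-guide bar in its bay behind the post

TASK

Push the wooden rolling-guide bar along the table with your fingertips into the steel parking bay: angle it so that one end slips in behind the upright post, then swing the other end round, until the bar lies between the two end stops, fully home along the bay's back rail. Do not pick the bar up or tip it, and leave the other things on the table alone.

Things in the scene. Friction and masses are not known exactly. Their poses are not given: they have to be found in the camera images.
- bar: the loose wooden rolling-guide bar: square section, 30 wide, 30 high, 240 long along its own y axis, with an 18 mm blue plastic cap on each end, about 0.16 kg; it lies flat and slides when pushed, and pushed at one end it turns about a point near its other end. Origin at the middle of its underside. Its two ends are alike, either may go behind the post
- bar_end_a (a point): middle of the bar's end face on its own +y side, 15 mm above the underside
- bar_end_b (a point): middle of the bar's end face on its own -y side, 15 mm above the underside
- bay: fixed steel parking bay, open towards the robot (-x side) and on top, with a flush blue strip where the bar belongs. Origin on the table at the strip's middle: a bar that is home has its origin at x = 0 here and its length along the bay's y axis, against the back rail (22 high, 12 thick, front face at x = +15 mm)
- bay_stop_a (a point): middle of the inner face of the bay's +y end stop, at y = +135 mm in the bay's frame, 11 above the table. The stop is 22 high, 12 thick and reaches from the back rail to x = -15 mm; the bar (240) has 15 mm of play each way between the stops
- bay_stop_b (a point): the same for the -y end stop, inner face at y = -135 mm in the bay's frame
- post: fixed upright round steel post, 24 mm in diameter, 70 high, orange top; origin at the middle of its foot. In the bay's frame it stands at x = -55 mm and y = +102 or -102 mm (either side, by the draw): 58 mm wide gap between it and the back rail; a bar pushed in square meets it. A flush flat disc covers the unused socket on the other side: no obstacle
- cutter: bystander: steel cutter ring, 60 across, 40 high, beside one end stop; leave it alone. Origin at its underside
- stamp: bystander: wooden stamp, 44 across, 60 high, beside the other end stop; leave it alone. Origin at its underside
- jar: bystander: lidded jar, 64 across, 70 high, at one side. Origin at its underside
- cup: bystander: blue cup, 70 across, 70 high, at the other side. Origin at its underside
- spatula: bystander: spatula, 200 long, lying at the right-hand side. Origin at its underside
Not all that is in view belongs to the job. Of the things shaped like the bar, the wooden one is meant.

How it is judged:
At the end, for the whole second after the job is handed in: the bar lies flat and still between the end stops, its middle within 6 mm of home against the back rail and within 19 mm of the bay's middle along it, parallel to the rail within 0.05 rad (3 degrees) (x of bar in the frame of bay between -0.006 and 0.004 m and y of bar in the frame of bay between -0.019 and 0.019 m and angle between the y axis of bar and the y axis of bay, either way round below 0.05 rad and angle between bar's own z axis and vertical below 0.05 rad and height (world z) of bar below 0.005 m and linear speed of bar below 0.01 m/s); the robot touches nothing.
It fails at once if the bar is lifted off the table (more than 12 mm) (height (world z) of bar above 0.012 m).
It fails at once if the bar is tipped (more than 0.25 rad) (angle between bar's own z axis and vertical above 0.25 rad).
It fails at once if another thing on the table is moved (more than 25 mm) (distance of any of cutter, stamp, jar, cup, spatula from where it was at the start of the episode above 0.025 m).
It also fails if it takes over 72 s, if anything falls off the work surface, if the arm or the gripper's body presses on something with over 40 N, if the wrist force passes 120 N, or if a joint passes its speed limit or range.

ROBOT

A 6-joint arm with a two-finger parallel gripper is mounted at the origin on the work surface. World frame = base frame: x ahead of the robot, y to its left, z up, the work surface at z = 0. Lengths are in m, angles in rad, forces in N, time in s.
With the tool pointing down it reaches from about 0.425 to 0.925 m from the base axis. Payload 12.5 kg.
Tool frame: the origin (TCP) lies between the finger pads; the fingertips stand env.tips_ahead ahead of it and the grasp point (between the pads) lies 2 mm behind it (env.tips_ahead is the distance from the TCP to the fingertips, in m); z points along the fingers, y is the line along which they close (so a half turn about z gives the same grasp; the last joint's range is limited). The gripper opens to 85 mm and grips with 20 to 120 N. Pads are 22 mm wide; open, the fingers measure 114 mm over their backs; the gripper's body (76 mm by 85 mm) begins 54 mm behind the grasp point. The pads swing forward as they close: fully open they stand 13 mm farther back than shut.
Start: joints at [-1.261, 0.491, 1.559, -0, 1.092, -0.106], TCP at [0.252, -0.572, 0.248] pointing down, gripper open.
Joint ranges: [-3.1, 3.1], [-0.84, 2.19], [0.05, 2.79], [-1.13, 4.28], [0.06, 2.93], [-2.69, 2.69]. Speed limits (rad/s): [2.22, 2.22, 2.79, 3.14, 3.14, 3.14].

INTERFACE

Orientations are given as a unit quaternion [x, y, z, w].
In Python, from bench import env, vision gives the robot as it stands. Calls block until the motion is done:
- env.move_pose(position, orientation): joint-space move of the TCP to a pose.
- env.movel(position, orientation=None, v=0.15, threshold=None): straight line of the TCP; orientation=None keeps the orientation; v is the mean speed in m/s. With threshold (N) it stops when the force on the tool has changed by that much, and returns True; else False.
- env.move_j(angles): joint-space move.
- env.set_gripper(opening, grasp_force=None): finger opening in m; grasp_force is the grip in N (None keeps the last); returns when the fingers have stopped.
- env.wait(seconds).
- env.ik(position, orientation): joint angles nearest the present ones, or None.
- vision.grab_frame(name): name is "scene" or "top" or "wrist"; returns a dict with "frame" (400x640x3 uint8, red, green, blue), "intrinsics" (3x3 intrinsics, pixels), "eye" and "attitude" of the camera in the world. Camera axes: x right, y down, z forward; pixel columns grow to the right and rows downward; lengths in m; the calibration is good to about 2 mm. A picture is of the moment at which its call begins. There is no depth.
A pose or a line that the arm cannot do raises env.IKError and nothing moves.
- env.close_job(): hands the job in; it is judged then, once.
Trained networks look in the newest picture that a camera, given by its name, has taken for a name from the list of things; names that differ only in an ending like _2 or _b are one class to them, and where a whole thing is asked for, a point or a joint stands for the part that bears it (a point fixed in the world has none). Each returns a list of dicts, best first, with "conf" (0 to 1); they miss things now and then, are a little off and sometimes report something else, mostly with a low value. They report only what shows in the picture. A call takes as long as a camera call. They do not tell look-alikes from the thing itself.
- vision.outline_of(camera, thing): "mask" (400x640 bool, what is visible of it) and "box" ([left, top, right, bottom] in pixels, round what is visible of it).
Readings, each from a call of its own:
- env.current_t(): time.
- env.current_joint_pos(): joint angles.
- env.current_qvel(): joint speeds.
- env.current_joint_torque(): joint torques, N m.
- env.current_eef_pos(): TCP position.
- env.current_eef_rot(): TCP orientation.
- env.current_contact_force(): force on the tool from outside, world axes, zero at the start.
- env.current_torque(): the same for the moment, N m.
- env.current_width(): finger opening in m.
- env.current_gripper_force(): force on a finger pad.
Only numpy, scipy, OpenCV 4.12 (cv2) and the standard library are available. Lean on these libraries where they do the work, as an engineer would, in place of code of your own. Each camera call takes 0.05 s, during which the arm holds its last target. There are 200 camera calls.

## Working session

There is one attempt and no reset: what is moved stays moved. The work goes in short steps, each a Python script; the robot and the scene stay as the last script left them, time stands still between calls to the robot, and variables do not carry over. Pictures are saved under pics/ and viewed, at most 10 in all, crops included, and the job is handed in when it is done.

```bash
ls; mkdir -p pics
cat > h.py <<'E'
import numpy as np, cv2
from scipy.spatial.transform import Rotation as R
from bench import env, vision
def rot(f):
    a=np.array(f["attitude"]); return R.from_quat(a).as_matrix() if a.size==4 else a.reshape(3,3)
def px2w(f,uv,z):
    K=np.array(f["intrinsics"]);uv=np.atleast_2d(uv).astype(float)
    d=(rot(f)@np.linalg.inv(K)@np.c_[uv,np.ones(len(uv))].T).T
    e=np.array(f["eye"]); return e+d*((z-e[2])/d[:,2])[:,None]
def save(f,name,box=None,s=1):
    im=f["frame"][:,:,::-1]
    if box: im=im[box[1]:box[3],box[0]:box[2]]
    cv2.imwrite("pics/"+name,cv2.resize(im,None,fx=s,fy=s,interpolation=cv2.INTER_CUBIC))
E
python3 - <<'E'
from h import *
f=vision.grab_frame("top"); save(f,"top.png",s=1.25)
print(f["eye"],f["attitude"],env.tips_ahead,env.current_eef_rot())
for n in "bar bay post cutter stamp jar cup spatula".split():
    for r in vision.outline_of("top",n)[:4]:
        ys,xs=np.where(r["mask"]); print(n,round(r["conf"],2),np.round(r["box"]),round(xs.mean()),round(ys.mean()),px2w(f,[xs.mean(),ys.mean()],0.015)[0].round(3))
g=vision.grab_frame("scene"); save(g,"scene.png")
E
```

```text
pics
[3.62128230e-01 4.01980868e-04 1.23075280e+00] [ 0.71171873 -0.70070385  0.03445639 -0.03582336] 0.017 [ 9.78464364e-01  2.06415109e-01 -7.63605773e-05 -5.35170693e-04]
bar 0.89 [262. 190. 339. 235.] 299 212 [0.451 0.059 0.015]
bar 0.56 [188. 270. 273. 303.] 228 286 [0.235 0.259 0.015]
bay 0.91 [252. 134. 350. 166.] 300 149 [0.641 0.06  0.015]
post 0.61 [325. 165. 336. 184.] 329 175 [ 0.563 -0.03   0.015]
cutter 0.77 [218. 131. 243. 152.] 229 140 [0.665 0.27  0.015]
stamp 0.64 [365. 156. 382. 174.] 371 162 [ 0.605 -0.154  0.015]
jar 0.68 [448. 208. 475. 228.] 462 217 [ 0.445 -0.421  0.015]
cup 0.96 [160. 201. 195. 226.] 177 213 [0.445 0.418 0.015]
spatula 0.58 [441. 125. 482. 188.] 460 152 [ 0.639 -0.418  0.015]
spatula 0.23 [364. 155. 383. 170.] 371 162 [ 0.605 -0.154  0.015]
```

View pics/top.png

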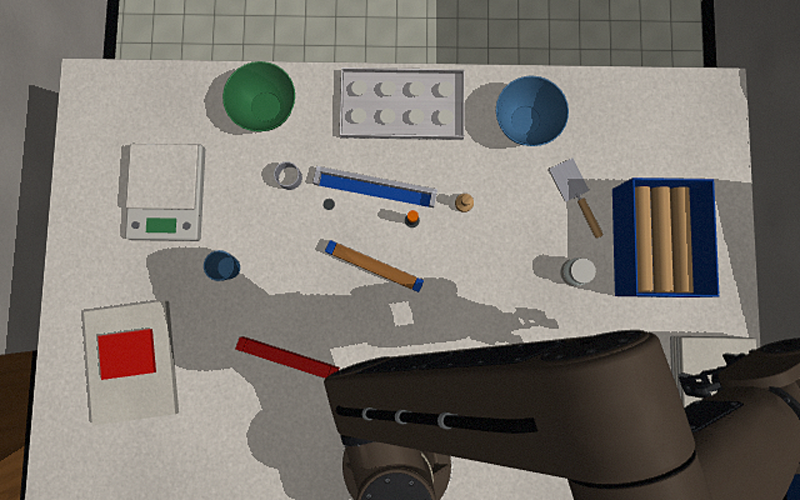

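Run:
```python
from h import *
f=vision.grab_frame("top"); save(f,"crop.png",(200,115,400,255),4)
```

```text
(no output)
```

View pics/crop.png

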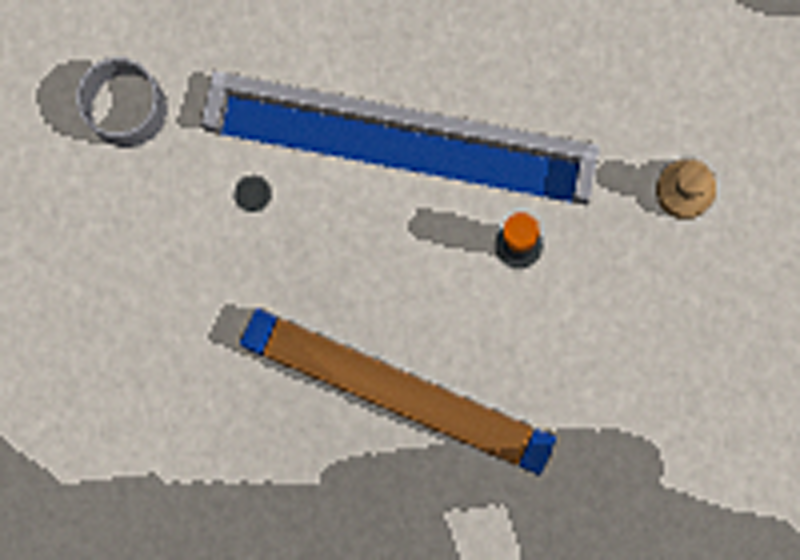

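The lookalikes are the red bar at (228,286) and the wooden rollers in the blue box at about (530,190). The one I want is the wooden bar with blue caps at (300,212), and the crop confirms it. The post stands on the right (-y) at (330,177), and the flush disc is at (263,163). Next I'll work out the poses.

```bash
cat >> h.py <<'E'
def bar_pose(f=None,box=None):
    "bar centre, direction (b->a, +y) from outline mask"
    f=f or vision.grab_frame("top")
    rs=vision.outline_of("top","bar")
    best=None
    for r in rs:
        ys,xs=np.where(r["mask"])
        hsv=cv2.cvtColor(f["frame"],cv2.COLOR_RGB2HSV)[ys,xs]
        wood=((hsv[:,0]>8)&(hsv[:,0]<22)&(hsv[:,1]>90)).mean()
        if wood>.4: best=r;break
    if best is None: return None
    ys,xs=np.where(best["mask"])
    P=px2w(f,np.c_[xs,ys],0.028)[:,:2]
    (c,s,a)=cv2.minAreaRect((P*1000).astype(np.float32))
    box=cv2.boxPoints((c,s,a)); e=[box[1]-box[0],box[2]-box[1]]; e=max(e,key=np.linalg.norm)
    # angle by PCA
    w,v=np.linalg.eigh(np.cov(P.T)); u=v[:,1]; u=u*np.sign(u[1]); e=e*np.sign(e[1])
    return np.array(c)/1000,P.mean(0),np.arctan2(-u[0],u[1]),np.arctan2(-e[0],e[1]),s
E
python3 - <<'E'
from h import *
f=vision.grab_frame("top")
print("bar",bar_pose(f))
o=np.array([200,115])
pt=lambda *p:px2w(f,[np.array(p)/4+o-.4],0)[0][:2]
disc=pt(252,193); post=pt(519,249); print("disc",disc,"post",post,np.linalg.norm(disc-post))
v=disc-post; yb=v/np.linalg.norm(v); xb=np.array([yb[1],-yb[0]])
print("yaw",np.arctan2(-yb[0],yb[1]),"bay o",(disc+post)/2+.055*xb)
for p in [(228,92),(219,132),(578,201),(586,165)]: print("strip",pt(*p), )
pt3=px2w(f,[np.array((521,232))/4+o-.4],.07)[0]; print("posttop",pt3)
# rail top z=.022 front edge
for p in [(228,88),(585,157)]: print("rail top",px2w(f,[np.array(p)/4+o-.4],.022)[0])
# disc centroid by darkness
g=f["frame"].max(2); sub=g[155:170,255:272]; ys,xs=np.where(sub<75); print("disc px",xs.mean()+255,ys.mean()+155,px2w(f,[xs.mean()+255,ys.mean()+155],0))
E
```

```text
bar (array([0.4501904 , 0.05731342]), array([0.44975055, 0.05701225]), np.float64(-0.39250581528212314), np.float32(-0.38893196), (238.46681213378906, 32.04199981689453))
disc [0.59969336 0.17103366] post [ 0.56016753 -0.03057097] 0.20544273885786604
yaw -0.193600566432865 bay o [0.63390293 0.0596497 ]
strip [0.67703026 0.1914585 ]
strip [0.6460723  0.19732896]
strip [ 0.59737348 -0.07449938]
strip [ 0.62499728 -0.08027641]
posttop [ 0.56110162 -0.03007     0.07      ]
rail top [0.67443964 0.18813525 0.022     ]
rail top [ 0.62631172 -0.0780402   0.022     ]
disc px 262.5090909090909 163.07272727272726 [[0.59900873 0.17128791 0.        ]]
```

```bash
cat >> h.py <<'E'
BO=np.array([.636,.059]); BY=-.183
def xy(y): return np.array([np.cos(y),np.sin(y)]),np.array([-np.sin(y),np.cos(y)])
def w2b(p): a,b=xy(BY); d=np.asarray(p)[:2]-BO; return np.array([d@a,d@b])
def b2w(p): a,b=xy(BY); return BO+p[0]*a+p[1]*b
def q(phi): return (R.from_euler("z",phi)*R.from_euler("x",np.pi)).as_quat()
def best(p,phi):
    o=[]
    for k in (-2,-1,0,1,2):
        j=env.ik(p,q(phi+k*np.pi))
        if j is not None: o.append((abs(j[5]),phi+k*np.pi))
    return min(o)[1] if o else None
ZP=.027; ZS=.15
def look():
    p=bar_pose()
    if p is None: print("no bar"); return
    c,m,a1,a2,s=p; print("bar bay mm",(w2b(c)*1000).round(1),"mean",(w2b(m)*1000).round(1),"th",round(a1-BY,3),round(a2-BY,3),np.round(s), "t",round(env.current_t(),1)); return c,a1
def up(): 
    p=env.current_eef_pos(); env.movel([p[0],p[1],ZS],v=.3)
def goto(p,phi):
    phi=best([*p,ZP],phi); env.move_pose([*p,ZS],q(phi)); env.movel([*p,ZP],v=.2)
E
python3 - <<'E'
from h import *
c=np.array([.4502,.0572]); n,u=xy(-.391)
for d in (.15,.16):
  p=c-d*u; print(p,np.linalg.norm(p),best([*p,ZP],-.391+np.pi/2),best([*p,ZS],-.391+np.pi/2),best([*p,ZP],-.391))
p=c-.04*n; print(best([*p,ZP],-.391+np.pi/2),best([*p,ZP],-.391))
E
```

```text
[ 0.39303303 -0.08147926] 0.40138987609488413 -5.10338898038469 -5.10338898038469 2.750592653589793
[ 0.3892219  -0.09072455] 0.3996556386109975 1.1797963267948965 7.462981633974483 -6.674185307179586
-5.10338898038469 2.750592653589793
```

Run:
```python
from h import *
env.set_gripper(0)
c=np.array([.4502,.0572]); n,u=xy(-.391)
p=c-.155*u; goto(p,-.391+np.pi/2)
q1=p+.08*u; env.movel([*q1,ZP],v=.08)
print(env.current_eef_pos(),env.current_contact_force(),env.current_width())
look()
f=vision.grab_frame("top"); save(f,"p1.png",(180,100,420,280),3)
```

```text
[ 0.42147918 -0.01234413  0.02695781] [-0.19607408  0.0678698  -0.3399276 ] -7.567954752607902e-05
bar bay mm [-143.5  106.4] mean [-143.2  108.9] th -0.108 -0.124 [48. 13.] t 5.3
```

View pics/p1.png

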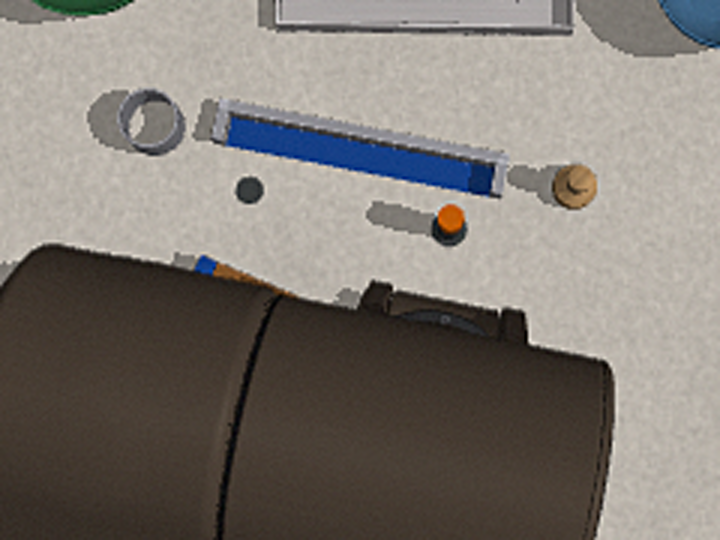

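The arm hides most of the bar. The visible left cap, at full-image pixel (248,188), has moved about 57 mm along the bar's axis, as expected. I'll continue the axial push.

Run:
```python
from h import *
n,u=xy(-.391); p=np.array(env.current_eef_pos())[:2]
q1=p+.064*u; env.movel([*q1,ZP],v=.08)
q2=q1-.03*u; env.movel([*q2,ZP]); up()
env.move_pose([.45,-.3,.25],q(best([.45,-.3,.25],1.18)))
look()
```

```text
bar bay mm [-158.9   79.1] mean [-159.    79.1] th -0.207 -0.219 [243.  36.] t 8.6
```

```bash
cat >> h.py <<'E'
def arc(c,a,piv,arm,dth,gap=.018,depth=.0145,v=.08,seg=4):
    """push the -n side of the bar (centre c, world yaw a) at c+arm*u, turning it by dth about c+piv*u"""
    n,u=xy(a); P=c+piv*u; s=c+arm*u-(.015+depth+gap)*n
    goto(s,a+dth/2+np.pi/2)
    s0=c+arm*u-(.015+depth)*n
    for k in range(seg+1):
        t=dth*k/seg; w=R.from_euler("z",t).as_matrix()[:2,:2]@(s0-P)+P
        env.movel([*w,ZP],v=v)
    w0=xy(a+dth)[0]; w=w-.025*w0; env.movel([*w,ZP]); up()
def park(): env.move_pose([.45,-.3,.25],q(best([.45,-.3,.25],1.18)))
E
python3 - <<'E'
from h import *
c=b2w([-.159,.079]); a=-.212+BY
arc(c,a,.055,-.105,.70); park(); look()
E
```

```text
bar bay mm [-117.4   78. ] mean [-118.3   78.6] th 0.469 0.461 [ 35. 236.] t 15.6
```

Run:
```python
from h import *
c=b2w([-.1175,.078]); a=.467+BY; n,u=xy(a)
s=c-.045*n; goto(s,a+np.pi/2)
w=c-(.0295-.013)*n; env.movel([*w,ZP],v=.06); env.movel([*s,ZP]); up()
c=c+.013*n; s=c+.155*u; goto(s,a+np.pi/2)
w=c+(.131-.06)*u; env.movel([*w,ZP],v=.08)
env.movel([*(w+.03*u),ZP]); up(); park(); look()
f=vision.grab_frame("top"); save(f,"p2.png",(200,115,400,255),4)
```

```text
bar bay mm [-80.8  26.3] mean [-80.7  26.6] th 0.465 0.465 [ 35. 240.] t 25.3
```

View pics/p2.png

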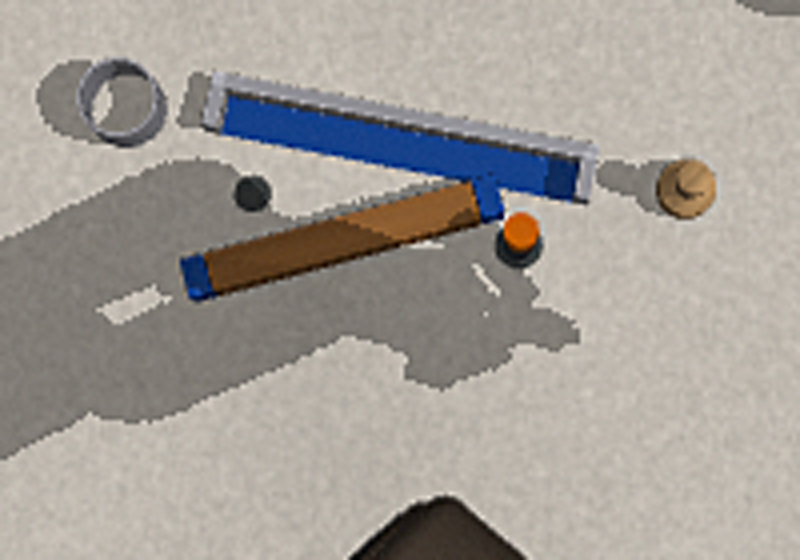

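The bar has its right cap at crop (488,197), just past the post at (519,245) and on its free side, with a tilt of 0.465 rad. I'll slide it in 38 mm more, then swing it.

Run:
```python
from h import *
c=b2w([-.0808,.0264]); a=.465+BY; n,u=xy(a)
goto(c+.150*u,a+np.pi/2)
w=c+(.131-.038)*u; env.movel([*w,ZP],v=.08)
env.movel([*(w+.03*u),ZP]); up()
c=c-.038*u
arc(c,a,-.10,.095,-.42); print(env.current_contact_force()); park(); look()
f=vision.grab_frame("top"); save(f,"p3.png",(200,115,400,255),4)
```

```text
[-0.88530006 -0.97292931 -0.50405088]
bar bay mm [-28.8   2.6] mean [-29.5   8.8] th 0.007 0.014 [241.  40.] t 35.9
```

View pics/p3.png

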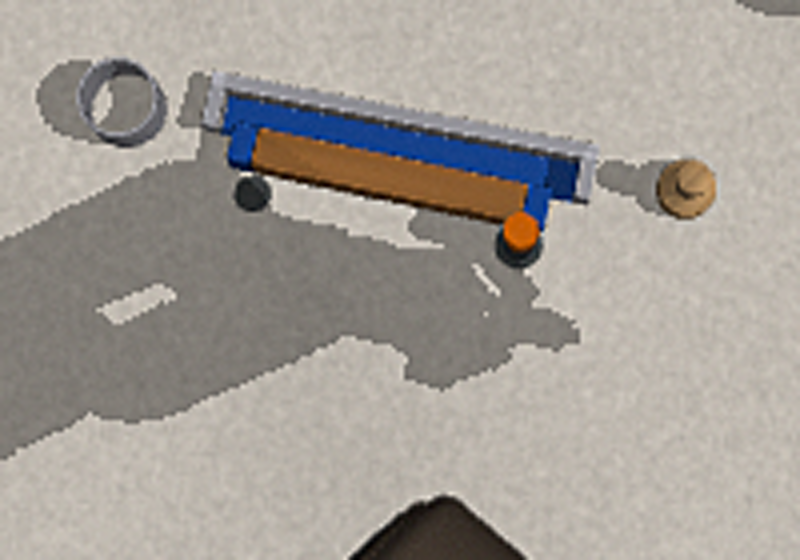

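The bar lies parallel just behind the post, at x of about -29 mm and y of about +3 mm. Now I'll push it square onto the rail.

Run:
```python
from h import *
for y,x0 in ((.005,-.08),(.07,-.05),(-.055,-.05)):
    goto(b2w([x0,y]),BY+np.pi/2)
    r=env.movel([*b2w([-.022,y]),ZP],v=.05,threshold=10)
    p=env.current_eef_pos(); print(r,w2b(p)*1000,np.round(env.current_contact_force(),1))
    env.movel([*b2w([-.06 if x0<-.06 else -.055,y]),ZP]); up()
park(); look()
f=vision.grab_frame("top"); save(f,"p4.png",(200,115,400,255),4)
```

```text
True [-28.9574945    4.84910579] [-1.5 -0.   1.7]
True [-29.13823753  69.93864713] [-3.6  0.5  2.9]
True [-28.63432109 -55.04542755] [-3.9  0.1  0.8]
bar bay mm [-3.3  3. ] mean [-3.4  2. ] th 0.001 -0.009 [241.  41.] t 46.6
```

View pics/p4.png

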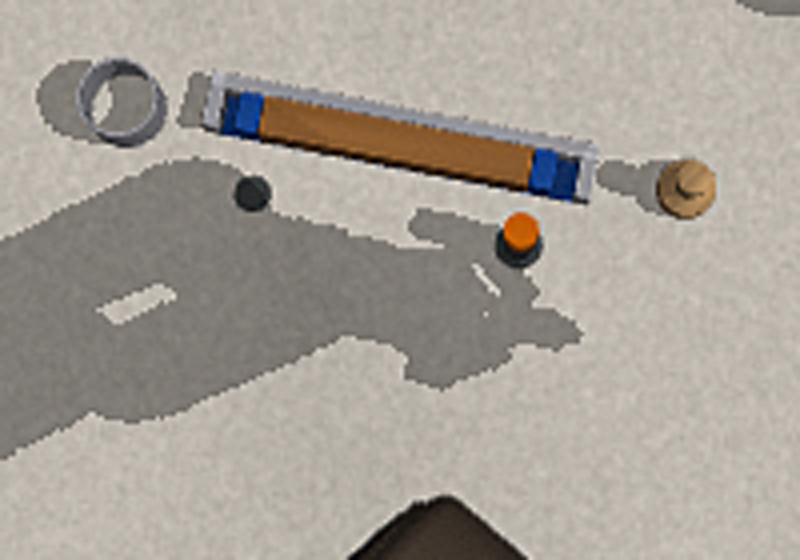

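```bash
python3 -c "
from h import *
print(env.close_job())"
```

```text
the job is handed in; nothing more can be done
None
```

The bar lies flat against the bay's back rail, about 3 mm off the bay's middle and parallel within 0.01 rad by the last camera measurement; the job is handed in at about 47 s with the robot clear, though the hand-in returned no verdict.

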